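Pull the sample tray from under the shelf and load a tube rack

ROBOT

A 6-joint arm with a two-finger parallel gripper is mounted at the origin on the work surface. World frame = base frame: x ahead of the robot, y to its left, z up, the work surface at z = 0. Lengths are in mm, angles in rad, forces in N, time in s.
With the tool pointing down it reaches from about 375 to 900 mm from the base axis. Payload 3.1 kg.
Tool frame: the origin (TCP) lies midway between the tips of the shut fingers; the grasp point (between the pads) lies 19 mm behind it; z points along the fingers, y is the line along which they close (so a half turn about z gives the same grasp; the last joint's range is limited). The gripper opens to 87 mm and grips with 3 to 60 N. Pads are 19 mm wide; open, the fingers measure 117 mm over their backs; the gripper's body (75 mm by 190 mm) begins 51 mm behind the grasp point.
Start: joints at [-1.361, 0.527, 1.433, -0, 1.181, -0.178], TCP at [236.366, -578.556, 182.548] pointing down, gripper open.
Joint ranges: [-3.08, 3.08], [-0.75, 2.2], [0.22, 2.44], [-1.43, 4.57], [0, 2.65], [-2.85, 2.85]. Speed limits (rad/s): [2.79, 2.79, 3.14, 3.14, 3.14, 3.14].

INTERFACE

Orientations are given as a unit quaternion [x, y, z, w].
In Python, from bench import env gives the robot as it stands. Calls block until the motion is done:
- env.reach(position, orientation): joint-space move of the TCP to a pose.
- env.move_straight(position, rot=None, speed=150, force_limit=None): straight line of the TCP; rot=None keeps the orientation; speed is the mean speed in mm/s. With force_limit (N) it stops when the force on the tool has changed by that much, and returns True; else False.
- env.set_joints(angles): joint-space move.
- env.ungrasp() and env.close_gripper(squeeze=None): open the fingers fully, or close them until they stop; squeeze is the grip in N (None keeps the last).
- env.sleep(seconds).
- env.inverse_kinematics(position, orientation): joint angles nearest the present ones, or None.
- env.read_state(): the state.
- env.camera(name): name is "scene" or "top"; returns the picture (384x512x3 uint8, red, green, blue); there is no depth.
- env.camera_params(name): a dict with "fx", "fy", "cx", "cy" (pixels), "position" and "orientation" of the camera in the world. Camera axes: x right, y up, looking along -z (the intrinsics and any distortion apply to the point x, -y, -z); pixel columns grow to the right and rows downward; lengths in mm; the calibration is good to about 2 mm. A picture is of the moment at which its call begins. camera_params takes no time and is no camera call.
A pose or a line that the arm cannot do raises env.Unreachable and nothing moves.
- env.close_job(): hands the job in; it is judged then, once.
The state is a dict: "time_s": time; "joint_positions": joint angles; "qd": joint speeds; "tau": joint torques, N m; "tool_pos": TCP position; "tool_rot": TCP orientation; "wrist_force": force on the tool from outside, world axes, zero at the start; "moment": the same for the moment, N m; "width": finger opening in mm; "grasp_force": force on a finger pad.
Only numpy, scipy, OpenCV 4.12 (cv2) and the standard library are available. Lean on these libraries where they do the work, as an engineer would, in place of code of your own. Each camera call takes 0.05 s, during which the arm holds its last target. There are 200 camera calls.

TASK

The sample tray has been pushed back under the wire shelf. Hook a fingertip behind its far lip and drag it gently towards the robot until its near end rests flush against the stop bar, without ramming the bar; then stand the loose tube rack upright on the floor of the tray's empty bay and let go. Do not bump the shelf or tip the tray, and leave the jar, mouse and scanner where they are.

Things in the scene. Friction and masses are not known exactly. Their poses are not given: they have to be found in the camera images.
- shelf: Fixed wire shelf on four posts: steel-wire board 150 mm deep (x), 760 mm wide (y), 12 mm thick (treat it as solid), underside 250 mm above the bench, loaded. Origin: on the bench below the middle of its robot-side edge; +x points away from the robot. The tray's far lip starts 40 to 90 mm beyond that edge: lean the tool about 40 degrees, tips pointing forward-down.
- stop: Fixed low aluminium bar with a rubber face, 280 mm long (y), 33 mm deep, 26 mm high, between robot and tray. Origin: on the bench 95 mm in front (+x) of the middle of the face that looks towards the tray, i.e. where the tray's origin belongs at the end; +x points away from the robot, and the bar's face is at x = -95 mm.
- tray: Loose grey plastic tray, 0.5 to 0.9 kg; takes 2 to 8 N to drag. Main section 190 mm long (x), 150 mm wide (y), walls 32 mm high, 4 mm thick. Origin: underside, middle of the main section; +x points away from the robot. A full orange tube rack is fixed in its near part (x = -95 to -15 mm, 51 mm high).
- tray_front (a point): Middle of the tray's near end, at bench height (x = -95 mm in the tray's frame, same axes). At the goal it lies at the stop bar's face. If one corner meets the bar first, pulling the lip's middle may not turn the tray square: hook the lip again on the lagging side.
- tray_bay (a point): Centre of the floor of the tray's empty bay (x = +40, z = +5 mm in the tray's frame, same axes). The bay's floor is 110 mm long (x) and 130 mm wide (y).
- tray_end (a point): Far end of the tray's main section (x = +95 mm in the tray's frame). From it a friction-tight tail (60 N to shift) is drawn out; the tail's end wall is the far lip: 139 mm wide, 6 mm thick, top 32 mm above the bench. The lip's far face is 10 to 45 mm beyond this point; how far is not reported: find it by sight or touch. Behind it at least 50 mm of bench is bare.
- rack_mid (a point): Centre of the loose orange rack: a block 66 mm (x) by 44 mm (y) by 45 mm high, this point 22.5 mm above its underside; six capped tubes stand in it, up to 60 mm above its underside. 0.1 to 0.25 kg. z is up. Stands on the bench to one side of the tray.
- jar: Bystander: amber glass jar with a lid, 56 mm across, 100 mm high, beside the tray below the shelf. Origin: underside centre.
- mouse: Bystander: black computer mouse, 100 x 58 x 34 mm, to the side of the tray opposite the rack. Origin: underside centre.
- scanner: Bystander: black hand-held barcode scanner lying on the bench, 120 x 60 x 40 mm. Origin: underside centre.
Mind the look-alikes: they are no part of the job. Several things have the shape of the tray; the one meant has the colours described above.

How it is judged (in metres and radians):
On the way, in this order (a step that is already met when the one before it is completed fails the run):
1. a fingertip is hooked behind the tray's far lip and pulls on it (contact force between the fingers and tray above 0.8 N and x of the grasp point in the frame of tray above 0.103 m and z of the grasp point in the frame of tray below 0.06 m), for 0.1 s.
2. the tray rests flush against the stop bar, the loose rack not yet in it (x of tray_front in the frame of stop below -0.089 m and y of tray_front in the frame of stop between -0.06 and 0.06 m and angle between the x axis of tray and the x axis of stop, either way round below 0.06 rad and angle between tray's own z axis and vertical below 0.03 rad and linear speed of tray below 0.02 m/s and contact force between rack and tray below 0.01 N), for 0.2 s.
At the end, for the whole second after the job is handed in: Tray: near end within 6 mm of the stop bar's face, within 60 mm of its middle sideways, square within 0.06 rad. Loose rack: upright within 0.1 rad on the bay's floor, centre at x 0 to 100 mm and y within 50 mm in the tray's frame. All at rest and released (x of tray_front in the frame of stop below -0.089 m and y of tray_front in the frame of stop between -0.06 and 0.06 m and angle between the x axis of tray and the x axis of stop, either way round below 0.06 rad and angle between tray's own z axis and vertical below 0.03 rad and linear speed of each of tray, rack below 0.02 m/s and x of rack_mid in the frame of tray between 0 and 0.1 m and y of rack_mid in the frame of tray between -0.05 and 0.05 m and z of rack_mid in the frame of tray between 0.018 and 0.034 m and angle between rack_mid's own z axis and vertical below 0.1 rad and contact force between rack and tray above 0.3 N); the robot touches nothing.
It fails at once if the tray is rammed into the stop bar (over 40 N) (contact force between tray and stop above 40 N).
It fails at once if the shelf is bumped (over 8 N) (contact force between any of the arm, the fingers and shelf above 8 N).
It fails at once if the tray is tipped by over 0.2 rad (angle between tray's own z axis and vertical above 0.2 rad).
It fails at once if the jar, mouse or scanner is moved by over 20 mm (distance of any of jar, mouse, scanner from where it was at the start of the episode above 0.02 m).
It also fails if it takes over 72 s, if anything falls off the work surface, if the arm or the gripper's body presses on something with over 40 N, if the wrist force passes 120 N, or if a joint passes its speed limit or range.

## Working session

There is one attempt and no reset: what is moved stays moved. The work goes in short steps, each a Python script; the robot and the scene stay as the last script left them, time stands still between calls to the robot, and variables do not carry over. Pictures are saved under pics/ and viewed, at most 14 in all, crops included, and the job is handed in when it is done.

```bash
ls; mkdir -p pics; python3 - <<'E'
from bench import env
import cv2
for n in("scene","top"):
    im=env.camera(n); cv2.imwrite(f"pics/{n}0.png",cv2.resize(im[:,:,::-1],(768,576),interpolation=cv2.INTER_CUBIC)); print(env.camera_params(n))
s=env.read_state();print(s)
E
```

```text
pics
{'fx': 436.5990717875872, 'fy': 436.5990717875872, 'cx': 257.8486337701573, 'cy': 192.70015154812774, 'position': array([398.49936271, 991.37561444, 868.0336058 ]), 'orientation': array([-0.01937319,  0.44127908,  0.89647903, -0.03496852])}
{'fx': 434.5369157971155, 'fy': 434.5369157971155, 'cx': 254.00300566908516, 'cy': 194.7538147436519, 'position': array([ 374.66982672,  -70.73525394, 1369.52459636]), 'orientation': array([-0.02166661,  0.02486018,  0.70871171, -0.70472707])}
{'time_s': 0.1, 'joint_positions': array([-1.36151138e+00,  5.28357425e-01,  1.43376130e+00, -1.06221605e-05,
        1.18141393e+00, -1.78518874e-01]), 'qd': array([-0.000148  , -0.00146117, -0.00257795, -0.00042343,  0.00240049,
       -0.00051307]), 'tau': array([-4.00826184e-05, -4.40984380e+01, -1.77151573e+01,  6.35557529e-02,
        5.33886335e-02, -4.21445066e-05]), 'tool_pos': array([ 236.20612283, -577.85494409,  181.6833578 ]), 'tool_rot': array([ 9.81259000e-01,  1.92691034e-01, -1.98319520e-05, -9.69811028e-04]), 'wrist_force': array([-0.23581182, -0.78034313,  0.97813146]), 'moment': array([-0.02382403, -0.01289822, -0.00395598]), 'grasp_force': 0.0, 'width': 87.38831377007669}
```

View pics/scene0.png

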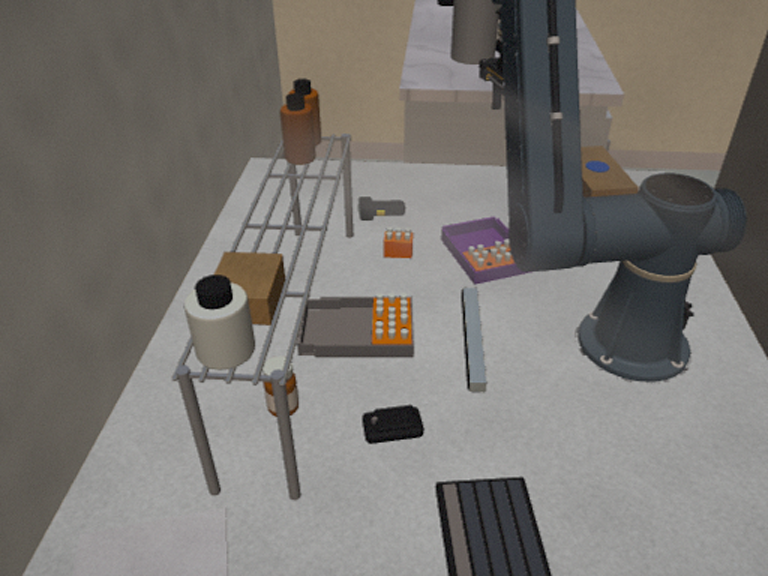

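View pics/top0.png

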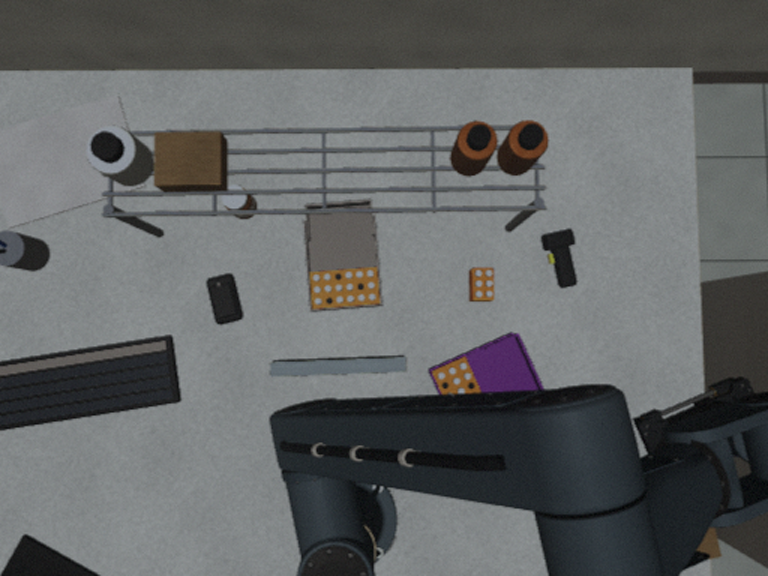

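The scene view shows the grey tray with its orange insert at (355,325), the loose rack at (398,243), and the stop bar at (473,340). In the top view the tray is at (345,255), its far lip at about row 203, the loose rack at (482,284), the stop at (338,365) and the shelf edge at row 211. Tray candidates in the top view are the grey one (345,255) and the purple one (490,370). The grey one fits because the description says grey plastic with an orange rack. I'll confirm it in a crop.

```bash
cat > h.py <<'E'
from bench import env
import numpy as np, cv2
from scipy.spatial.transform import Rotation as R
def world(cam,px,z):
    p=env.camera_params(cam); u,v=px
    d=R.from_quat(p["orientation"]).apply([(u-p["cx"])/p["fx"],-(v-p["cy"])/p["fy"],-1])
    return p["position"]+d*(z-p["position"][2])/d[2]
def pix(cam,w):
    p=env.camera_params(cam); c=R.from_quat(p["orientation"]).inv().apply(np.array(w)-p["position"])
    return np.array([p["cx"]+p["fx"]*c[0]/-c[2],p["cy"]-p["fy"]*c[1]/-c[2]])
def crop(cam,u0,v0,u1,v1,k,name):
    im=env.camera(cam)[v0:v1,u0:u1,::-1]
    cv2.imwrite("pics/"+name,cv2.resize(im,None,fx=k,fy=k,interpolation=cv2.INTER_CUBIC))
def tool(lean=0,yaw=0):  # lean deg: tips forward; yaw deg about z
    return (R.from_euler('z',yaw,degrees=True)*R.from_euler('y',-lean,degrees=True)*R.from_quat([1,0,0,0])).as_quat()
E
python3 - <<'E'
from h import *
crop("top",175,115,345,260,4.5,"t1.png")
print(R.from_quat(tool(40)).as_matrix()[:,2])
E
```

```text
[ 0.64278761  0.         -0.76604444]
```

View pics/t1.png

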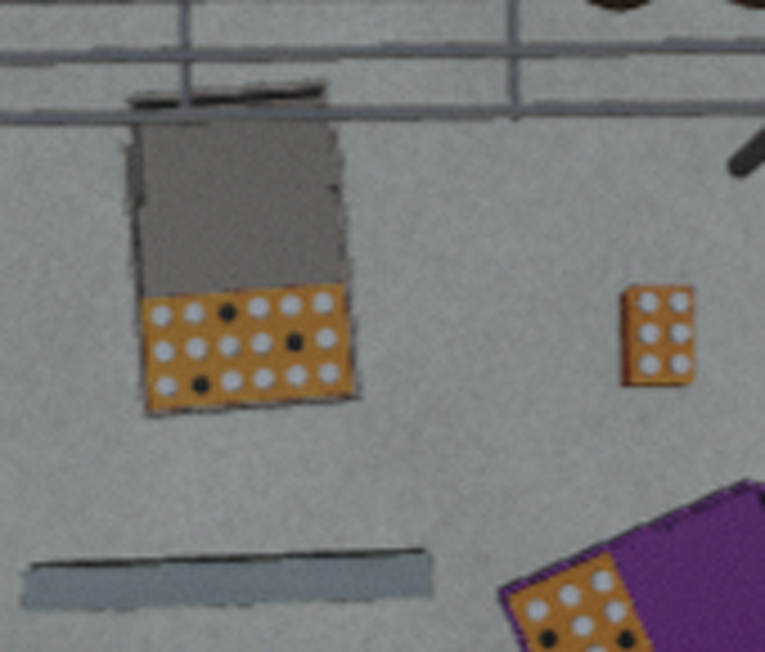

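The crop confirms the grey tray with the orange insert as the target. Its near corners are at crop (148,412) and (357,397), its lip edge runs from (130,98) to (325,83), the loose rack top spans (630..693, 287..384), and the stop's far top edge runs from (33,567) to (427,550).

```bash
python3 - <<'E'
from h import *
f=lambda u,v,z:world("top",(175+u/4.5,115+v/4.5),z)[:2].round(1)
P=dict(lipL=(130,98,32),lipR=(325,83,32),nearL=(148,412,30),nearR=(357,397,30),mainfarL=(127,145,32),mainfarR=(336,130,32),
 sL=(33,567,26),sR=(427,552,26),sbL=(33,563,0),sbR=(427,548,0),r1=(630,288,45),r2=(693,287,45),r3=(693,384,45),r4=(630,384,45),shL=(0,122,250),shR=(510,114,250),shM=(765,106,250),pL=(735,170,0))
for k,v in P.items(): print(k,f(*v))
W=lambda u,v,z:world("top",(u/1.5,v/1.5),z)[:2].round(1)
print("jar",W(243,203,50),"mouse",W(225,298,20),"scanner",W(562,260,20),"postL",W(160,233,0),"shL",W(108,213,250),"shR",W(543,207,250))
q=tool(40)
for x in(600,640,680,720,760):
  for z in (10,60): print(x,z,env.inverse_kinematics([x,0,z],q))
E
```

```text
lipL [644.4  77.8]
lipR [654.2 -57. ]
nearL [427.3  65.3]
nearR [436.7 -77.9]
mainfarL [611.6  79.8]
mainfarR [621.3 -64.5]
sL [321.9 144.1]
sR [ 330.5 -125.2]
sbL [323.7 148.3]
sbR [ 332.4 -126.3]
r1 [ 509.3 -264.1]
r2 [ 509.7 -307.1]
r3 [ 443.6 -305.9]
r4 [ 443.8 -263.2]
shL [586.8 128.7]
shR [ 590.  -166.2]
shM [ 593.9 -314. ]
pL [ 597.3 -346.3]
jar [645.9 204.3] mouse [453.2 246.2] scanner [ 528.6 -454.7] postL [592.8 389.6] shL [588.4 396. ] shR [ 595.2 -358.4]
600 10 [-0.29809149  0.8159659   2.20719244  2.79310879  0.58578392 -1.50798521]
600 60 [-0.29809149  0.67689489  2.19849164  2.69205088  0.44940943 -1.39199609]
640 10 [-0.26881329  0.80417273  2.10443267  2.76051999  0.47688972 -1.43680582]
640 60 [-0.26881329  0.68036039  2.09671646  2.63255934  0.35789905 -1.29711213]
680 10 [-0.24482767  0.80419495  2.00302788  2.70930729  0.38105072 -1.35523829]
680 60 [-0.24482767  0.69247996  1.99602304  2.53669506  0.277526   -1.1731212 ]
720 10 [-0.22480661  0.8128264   1.90171062  2.62635568  0.29506227 -1.24769675]
720 60 [-0.22480661  0.71097967  1.8952366   2.37279384  0.20757769 -0.9862505 ]
760 10 [-0.20783524  0.82814398  1.79952419  2.48222694  0.21823291 -1.08317781]
760 60 [-0.20783524  0.73452484  1.79345174  2.07454724  0.15203228 -0.66883079]
```

```bash
cat >> h.py <<'E'
q38=tool(40,3.8); u38=np.array([.9978,.066,0]); lip=np.array([649,10.4,0])
def st(): 
    s=env.read_state(); print(round(s["time_s"],1),s["tool_pos"].round(1),"F",s["wrist_force"].round(1),"w",round(float(s["width"]),1)); return s
E
python3 - <<'E'
from h import *
env.reach([440,-60,260],q38); st()
a=lip-50*u38; 
env.reach([a[0],a[1],120],q38); st()
env.move_straight([a[0],a[1],45],force_limit=5); s=st(); print(s["joint_positions"].round(2))
im=env.camera("scene"); cv2.imwrite("pics/s1.png",cv2.resize(im[100:320,120:400,::-1],None,fx=2.7,fy=2.7,interpolation=cv2.INTER_CUBIC))
E
```

```text
2.1 [440.7 -61.3 260.4] F [-0.2 -0.2 -0.1] w 87.3
3.3 [599.4   6.6 120.2] F [ 0.3 -0.2 -0.4] w 86.9
3.9 [599.6   6.5  46. ] F [ 0.4 -0.1 -0.6] w 87.0
[-0.32  0.72  2.2   2.61  0.5  -1.4 ]
```

View pics/s1.png

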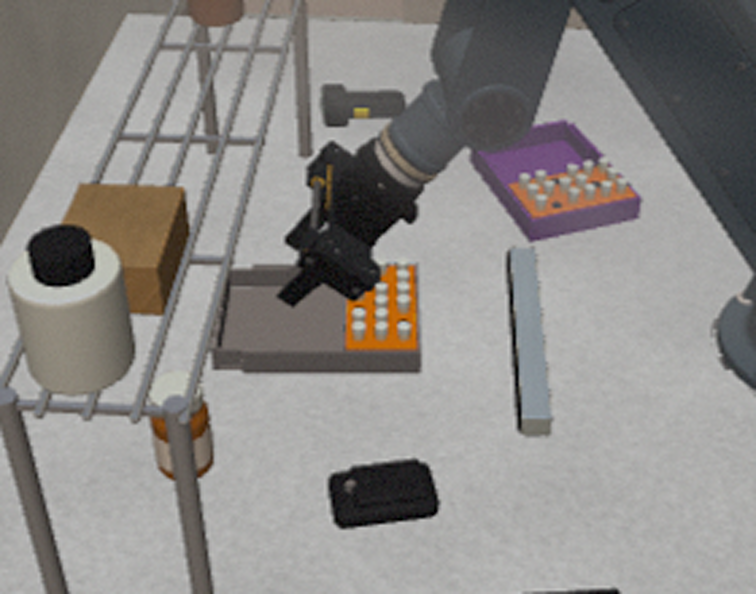

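The crop shows the leaned gripper over the bay, with the near fingertip at (285,295), the tray's lip at (217,320), the shelf's edge wire running to (175,405), and the wrist clear of the shelf. Next I enter over the lip and descend behind it.

```bash
python3 - <<'E'
from h import *
b=lip+44*u38
r=env.move_straight([b[0],b[1],45],speed=80,force_limit=4); print(r); st()
if not r:
    r=env.move_straight([b[0],b[1],13],speed=50,force_limit=4); print(r); st()
    if not r:
        c=lip+5*u38
        r=env.move_straight([c[0],c[1],13],speed=25,force_limit=1.5); print(r); st()
im=env.camera("scene"); cv2.imwrite("pics/s2.png",cv2.resize(im[100:320,120:400,::-1],None,fx=2.7,fy=2.7,interpolation=cv2.INTER_CUBIC))
E
```

```text
False
5.3 [692.3  13.4  44.8] F [0.2 0.3 0.6] w 86.9
False
6.1 [693.   13.3  13.1] F [-0.2 -0.3  0.1] w 87.4
False
7.8 [654.2  10.7  13.1] F [ 0.1  0.8 -0.3] w 87.1
```

View pics/s2.png

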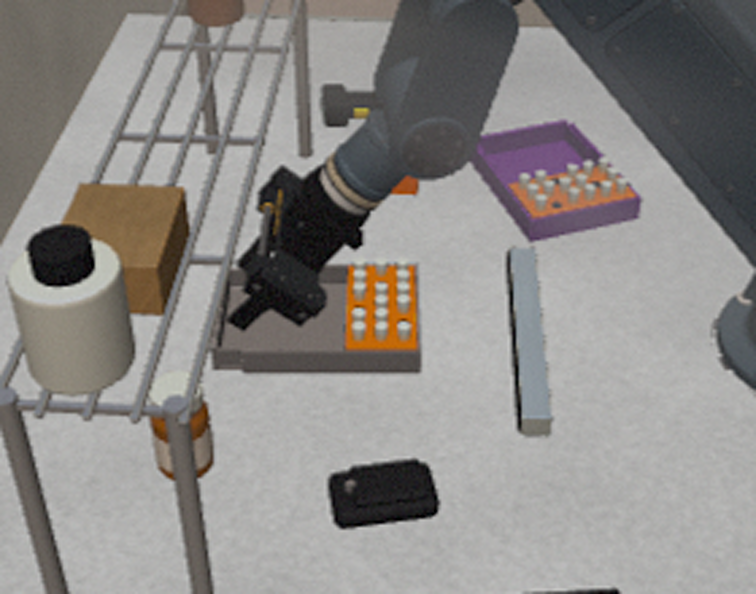

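```bash
python3 - <<'E'
from h import *
s=env.read_state();M=R.from_quat(s["tool_rot"]).as_matrix();p=s["tool_pos"]
C=lambda w:((pix("scene",w)-[120,100])*2.7).round(0)
D=lambda w:((pix("top",w)-[175,115])*4.5).round(0)
for k in(-50,0,50): print(k,(p+M[:,1]*k).round(1),C(p+M[:,1]*k),D(p+M[:,1]*k))
f=lambda u,v,z:world("scene",(120+u/2.7,100+v/2.7),z)[:2].round(1)
# scene crop corners: lip left bottom/top, main far-left, near-left, near-right top
for n,a in dict(lipLbot=(214,368,0),lipLtop=(216,347,32),lipRtop=(229,268,32),mainfarLbot=(243,371,0),nearLbot=(420,371,0),nearLtop=(420,350,32),stopLtop=(522,418,26),stopRtop=(512,248,26)).items(): print(n,f(*a))
crop("top",175,115,345,260,4.5,"t2.png")
E
```

```text
-50 [650.9  60.6  13.1] [211. 343.] [158.  94.]
0 [654.2  10.7  13.1] [217. 313.] [229.  89.]
50 [657.5 -39.2  13.1] [222. 284.] [300.  84.]
lipLbot [644.1  85.5]
lipLtop [638.9  87.1]
lipRtop [648.8 -46.2]
mainfarLbot [612.4  87.8]
nearLbot [424.2  73.5]
nearLtop [424.8  75.5]
stopLtop [319.8 160.5]
stopRtop [ 325.8 -115.9]
```

View pics/t2.png

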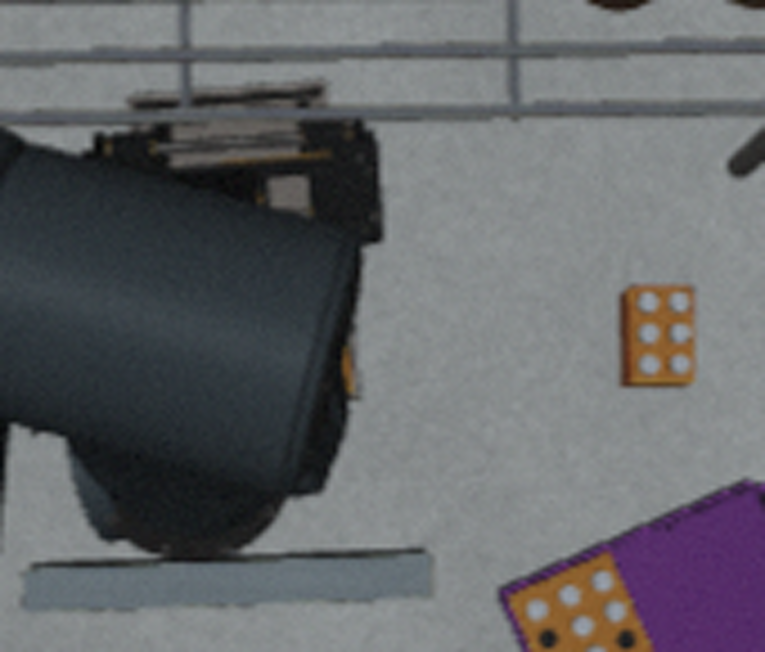

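The top view shows the tray unmoved, with its lip line still at (130,98)–(325,83). In the scene view the visible fingertip at (235,322) sits higher and further back than the TCP predicts. The open tips are probably retracted, so I'll work out by how much.

```bash
python3 - <<'E'
from h import *
s=env.read_state();M=R.from_quat(s["tool_rot"]).as_matrix()
C=lambda w:((pix("scene",w)-[120,100])*2.7).round(0)
for p in (s["tool_pos"],np.array([599.6,6.5,46])):
  for k in (44,58):
    print([C(p-M[:,1]*k-M[:,2]*r).tolist() for r in (0,10,20,30)])
for x in range(610,670,10): print(x,C([x,50,32]),C([x,50,5]))
E
```

```text
[[212.0, 339.0], [217.0, 334.0], [222.0, 329.0], [228.0, 323.0]]
[[210.0, 348.0], [216.0, 343.0], [221.0, 337.0], [226.0, 332.0]]
[[260.0, 316.0], [266.0, 311.0], [272.0, 305.0], [277.0, 300.0]]
[[259.0, 325.0], [265.0, 319.0], [271.0, 314.0], [276.0, 308.0]]
610 [249. 325.] [251. 344.]
620 [240. 325.] [242. 343.]
630 [231. 324.] [232. 343.]
640 [221. 324.] [223. 342.]
650 [212. 323.] [214. 342.]
660 [203. 323.] [205. 342.]
```

The projections put the open tips about 25–30 mm behind the TCP, so they slid over the lip without touching it. I'll redo it lower, using bench touch as the height reference.

```bash
python3 - <<'E'
from h import *
p=env.read_state()["tool_pos"]
print(env.move_straight([p[0],p[1],32],speed=80,force_limit=4))
b=lip+53*u38
r=env.move_straight([b[0],b[1],32],speed=80,force_limit=4); print(r); st()
if not r:
    r=env.move_straight([b[0],b[1],-25],speed=25,force_limit=3); print(r); z=st()["tool_pos"][2]
    env.move_straight([b[0],b[1],z+4],speed=30)
    c=lip+10*u38
    r=env.move_straight([c[0],c[1],z+4],speed=20,force_limit=1.5); print(r); st()
im=env.camera("scene"); cv2.imwrite("pics/s3.png",cv2.resize(im[100:320,120:400,::-1],None,fx=2.7,fy=2.7,interpolation=cv2.INTER_CUBIC))
E
```

```text
False
False
9.0 [701.1  14.   31.4] F [-0.6 -0.7  0.2] w 87.1
True
10.6 [703.   14.   -9.6] F [1.3 0.9 1.3] w 87.2
True
11.4 [699.6  13.8  -5.4] F [ 1.5 -0.5  0.4] w 87.4
```

View pics/s3.png

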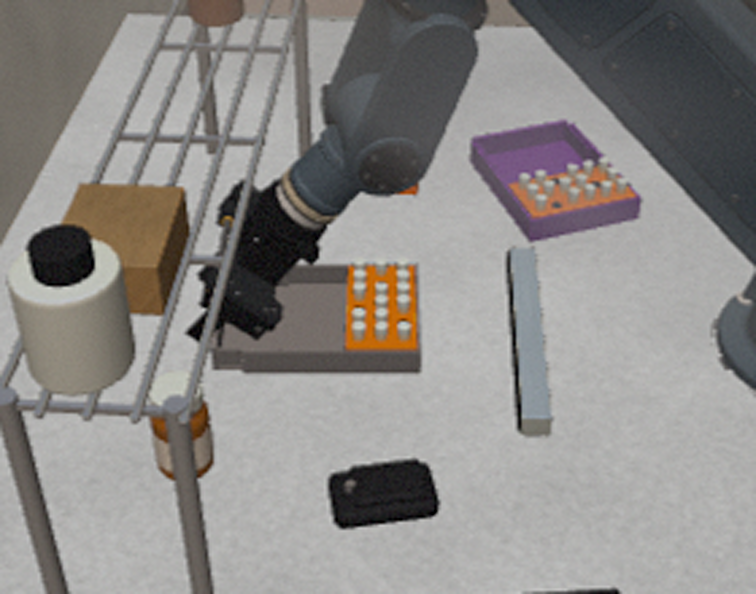

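The crop shows the near fingertip behind the lip at (192,330), with about 1.5 N pulling in +x, so it is hooked. Now the drag.

```bash
python3 - <<'E'
from h import *
p=env.read_state()["tool_pos"]; us=np.array([.9995,.032,0])
r=env.move_straight(p-us*60,speed=40,force_limit=14); print(r); st()
if not r:
  r=env.move_straight(p-us*88,tool(40,1.9),speed=30,force_limit=12); print(r); st()
  if not r:
    for d in range(92,125,3):
      r=env.move_straight(p-us*d,speed=10,force_limit=7); s=st()
      if r or s["wrist_force"][0]>14: print("stop",d); break
im=env.camera("top"); cv2.imwrite("pics/t3.png",cv2.resize(im[115:260,175:345,::-1],None,fx=4.5,fy=4.5,interpolation=cv2.INTER_CUBIC))
E
```

```text
False
13.1 [640.3  11.7  -5.1] F [ 4.6 -0.3  1.2] w 87.3
False
14.2 [612.2  10.8  -5.2] F [ 4.9 -1.8  1.4] w 87.1
14.8 [608.3  10.7  -5.1] F [ 5.  -0.9  1.2] w 87.1
15.2 [605.2  10.6  -5.1] F [6.3 0.3 2. ] w 86.8
15.7 [602.3  10.5  -5.1] F [ 4.8 -0.3  1.2] w 87.1
16.1 [599.2  10.5  -5.2] F [5.2 0.  1. ] w 86.9
16.6 [597.1  10.2  -4.9] F [ 6.2 -0.   0.6] w 87.0
17.0 [596.3   9.8  -3.9] F [9.3 1.7 1.2] w 86.9
17.4 [595.6   9.5  -2.8] F [12.4  3.   1.1] w 86.5
17.9 [594.8   9.1  -1.8] F [17.4  2.3  1.6] w 87.2
stop 113
```

View pics/t3.png

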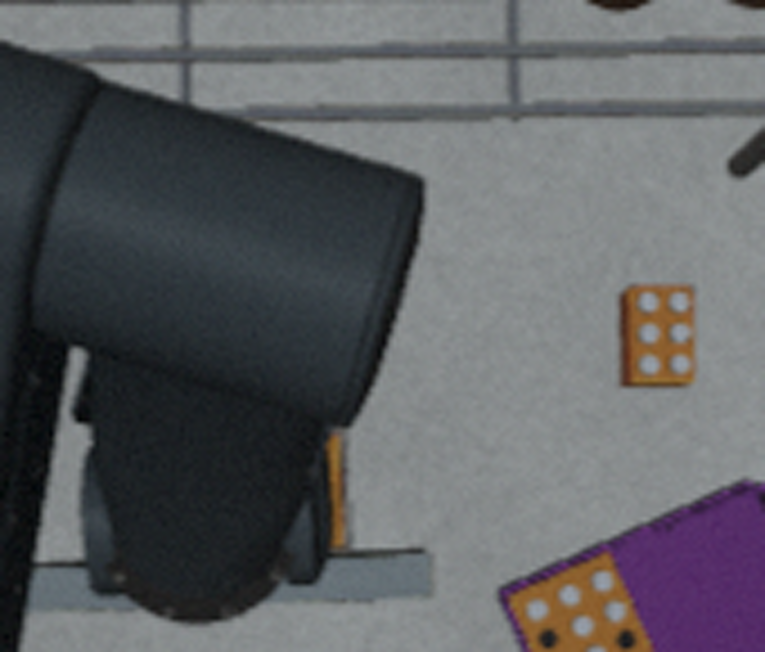

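The tray's orange insert now reaches the bar: its corner is at (345,548) and the bar's edge is at row 553. The force rose to 17 N as it seated. I'll release, retreat, grasp the rack and check the tray.

```bash
python3 - <<'E'
from h import *
p=env.read_state()["tool_pos"]
print(env.move_straight(p+[12,0.4,-1],speed=40)); st()
env.move_straight(p+[12,0.4,46],speed=120,force_limit=5)
env.move_straight([480,0,150],speed=150,force_limit=6); st()
env.reach([440,-60,260],tool(40,1.9))
q=tool(0,-0.5)
env.reach([476,-285,200],q); st()
im=env.camera("top"); cv2.imwrite("pics/t4.png",cv2.resize(im[115:260,175:345,::-1],None,fx=4.5,fy=4.5,interpolation=cv2.INTER_CUBIC))
print(env.move_straight([476,-285,11],speed=100,force_limit=5)); st()
env.close_gripper(20); s=st(); print(s["grasp_force"])
E
```

```text
False
18.6 [605.5   9.8  -3.5] F [0.7 0.8 0.2] w 87.0
20.4 [ 4.802e+02 -1.000e-01  1.499e+02] F [-0.6 -0.6  0.6] w 87.1
22.6 [ 475.1 -282.9  198.8] F [-0.  -0.6 -0.2] w 87.0
False
24.6 [ 476.3 -285.3   11.5] F [-0.  -0.2 -0.7] w 87.1
25.6 [ 475.8 -284.4   11. ] F [-0.4  1.6  1.3] w 33.3
19.999428712762892
```

View pics/t4.png

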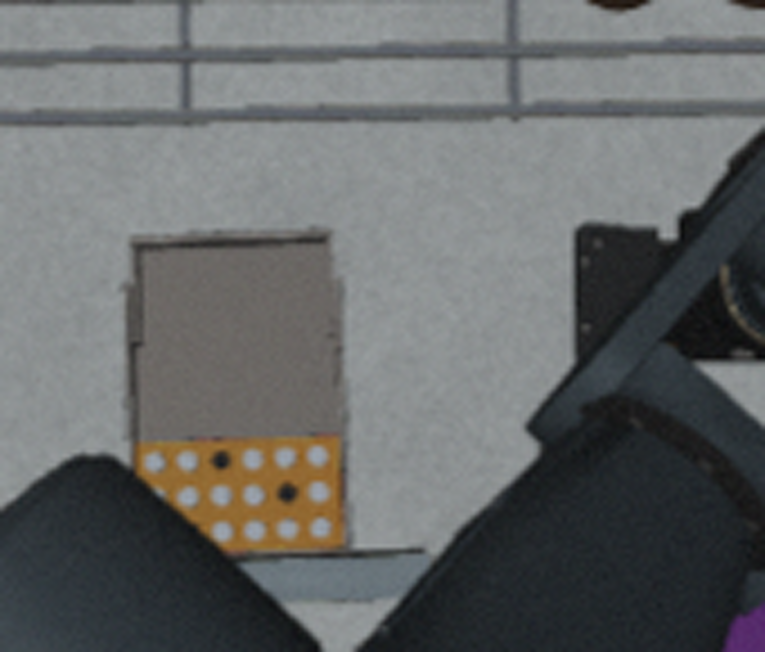

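The top view shows the tray square on the bar, with the insert edge running (135,440)–(342,434). The grip width of 33 mm isn't the expected 44 mm, so I'll look before lifting.

```bash
python3 - <<'E'
from h import *
s=st(); print(pix("scene",[476,-285,22]),pix("scene",s["tool_pos"]))
u,v=pix("scene",[476,-285,40]).astype(int)
crop("scene",u-45,v-45,u+45,v+35,8,"s5.png")
E
```

```text
25.6 [ 475.8 -284.4   11. ] F [-0.4  1.6  1.3] w 33.3
[265.80691743 161.52848075] [265.83884398 164.23797765]
```

View pics/s5.png

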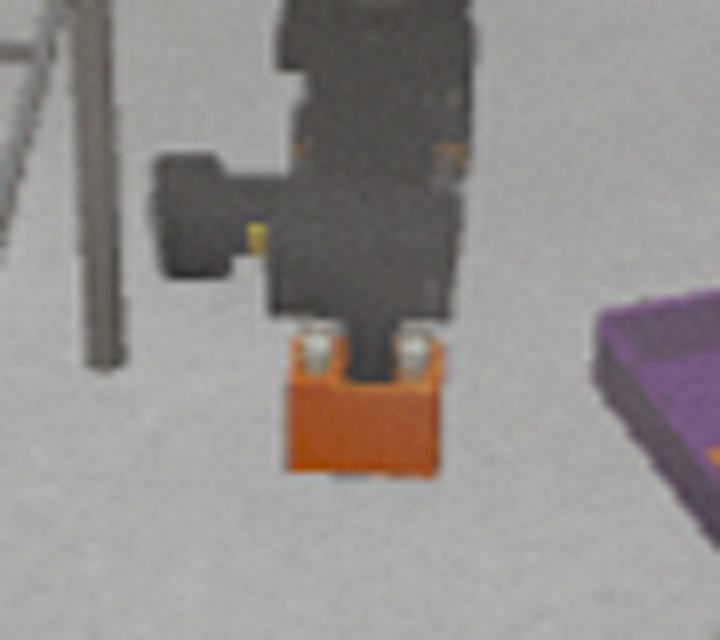

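The near fingertip ends at (370,380), right at the block's top edge, so it grips the middle caps rather than the block. The tips sit roughly 35 mm behind the nominal TCP. I'll open, go 13 mm lower and regrip the block.

```bash
python3 - <<'E'
from h import *
env.ungrasp()
print(env.move_straight([476,-285,-2],speed=40,force_limit=4)); st()
env.close_gripper(20); s=st(); print(s["grasp_force"])
if s["width"]>40:
    env.move_straight([476,-285,40],speed=60); s=st(); print(s["grasp_force"])
    crop("scene",220,100,310,180,8,"s6.png")
E
```

```text
False
27.2 [ 475.7 -284.8   -2.5] F [ 0.2 -0.1  0.1] w 87.4
28.0 [ 475.7 -284.3   -2. ] F [0.3 2.7 1.6] w 43.2
19.981487095355988
28.9 [ 475.8 -284.8   40. ] F [ 0.1  0.8 -2. ] w 43.6
19.98228818178177
```

View pics/s6.png

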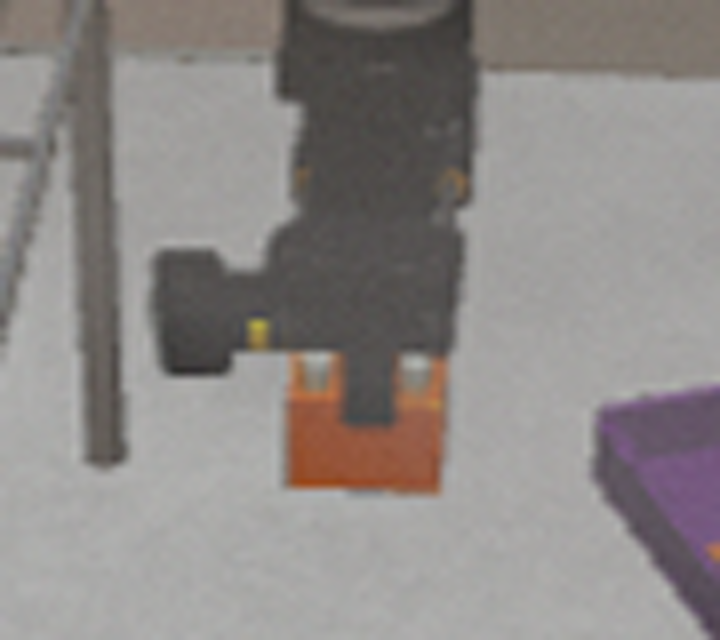

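The rack hangs level in the fingers, with tips at (370,425), width 43.6 mm and about 2 N of weight. Next I carry it to the bay, lower until it touches, and release.

```bash
python3 - <<'E'
from h import *
f=lambda u,v,z:world("top",(175+u/4.5,115+v/4.5),z)[:2]
e=(f(135,440,51)+f(342,434,51))/2; l=(f(132,243,32)+f(328,232,32))/2
u=(l-e)/np.linalg.norm(l-e); print(e.round(1),l.round(1),u)
g=e+57*u; print("goal",g.round(1))
q=tool(0,2)
env.move_straight([476,-285,130],speed=150)
env.move_straight([g[0],g[1],130],q,speed=150); s=st(); print(s["grasp_force"])
env.move_straight([g[0],g[1],18],speed=80,force_limit=5); st()
r=env.move_straight([g[0],g[1],-4],speed=12,force_limit=1.8); print(r); s=st()
if s["tool_pos"][2]<9:
    env.ungrasp(); print(env.move_straight([g[0],g[1],150],speed=80,force_limit=5)); st()
    env.reach([440,-285,200],q); st()
    crop("top",175,115,345,260,4.5,"t5.png")
E
```

```text
[409.2   2.2] [547.    8.8] [0.99883988 0.04815483]
goal [466.2   4.9]
31.7 [466.4   4.4 130. ] F [-0.  -0.7 -1.6] w 43.6
19.98224437236786
33.3 [466.6   4.9  18.4] F [-0.5  0.6 -1.6] w 43.6
True
34.5 [466.1   4.9   3. ] F [-0.5  0.   3. ] w 43.6
False
37.4 [465.8   5.  149.6] F [ 0.   0.4 -0.6] w 86.8
38.6 [ 439.8 -283.5  199.5] F [ 0.2 -0.1 -0.1] w 87.2
```

View pics/t5.png

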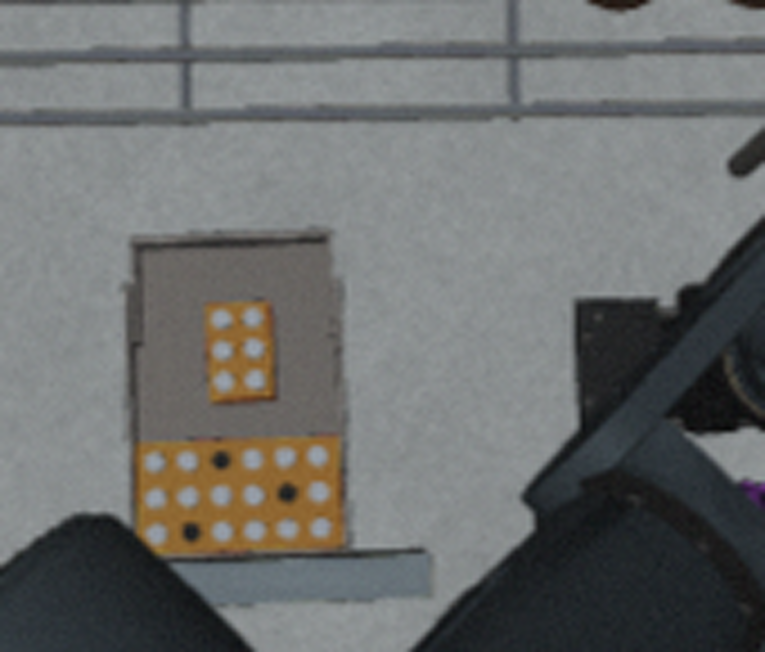

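The rack stands upright in the middle of the bay at (241,352). The tray hasn't moved and is flush and square to the bar at row 552, and the robot is clear.

```bash
python3 -c "
from h import *
print(env.close_job())"
```

```text
the job is handed in; nothing more can be done
None
```

I handed the job in at about 39 s of robot time, but no verdict came back: in the last picture the tray is square and flush on the stop bar, the loose rack stands upright mid-bay, and the robot is clear.

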